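# Clear the eyepieces, fetch the roof prism to the inspection stage, put the eyepieces back

### The job

The glass roof prism on the walnut stand is wanted for inspection, but the three eyepiece barrels stand in the way: first clear all three into the divided tote, each upright in the compartment matching its size, without disturbing the prism, and then set the prism gently, upright, in the middle of the yellow inspection stage. Only then put every barrel back upright in the same bay of the stand it came from, so remember which stood where. Tip nothing over and do not disturb the red hood and the brass tube.

Things in the scene. Friction and masses are not known exactly. Their poses are not given: they have to be found in the camera images.
- barrel_small: the small eyepiece barrel: loose upright aluminium cylinder, 28 mm in diameter, 80 mm tall, brass band at the foot, black eyecup on top. Origin: centre of its underside, z up. Starts in one of three flat bays of the fixed walnut stand (top 20 mm above the counter, 26 mm lips along two sides): before, left or right of the prism; which is which varies.
- barrel_medium: the medium eyepiece barrel: loose upright aluminium cylinder, 44 mm in diameter, 86 mm tall, blue band at the foot, black eyecup on top. Origin: centre of its underside, z up. Starts in one of three flat bays of the fixed walnut stand (top 20 mm above the counter, 26 mm lips along two sides): before, left or right of the prism; which is which varies.
- barrel_large: the large eyepiece barrel: loose upright aluminium cylinder, 60 mm in diameter, 92 mm tall, red band at the foot, black eyecup on top. Origin: centre of its underside, z up. Starts in one of three flat bays of the fixed walnut stand (top 20 mm above the counter, 26 mm lips along two sides): before, left or right of the prism; which is which varies.
- prism: clear glass roof prism, loose, black base and ends; 36 mm long (x), 32 mm wide (y), upright sides to 24 mm, roof ridge along x at 38 mm. Origin: centre of its underside, z up. Starts on the walnut stand (20 mm high) amid the barrels; a fixed steel plate, 40 mm wide, top 42 mm above the counter, stands 12 mm behind it. Once the barrels are gone, grip it across its width.
- cell_small: small compartment of the blue divided tote, for the small barrel: fixed grey block 84 mm square, 18 mm tall, square white-floored pocket 43 mm wide, 14 mm deep. Origin: centre of its underside, 4 mm above the counter; pocket floor at z +4 mm. The three stand in a row along x, 86 mm apart, order varies; tote walls are 22 mm high.
- cell_medium: medium compartment of the blue divided tote, for the medium barrel: fixed grey block 84 mm square, 18 mm tall, square white-floored pocket 59 mm wide, 14 mm deep. Origin: centre of its underside, 4 mm above the counter; pocket floor at z +4 mm. The three stand in a row along x, 86 mm apart, order varies; tote walls are 22 mm high.
- cell_large: large compartment of the blue divided tote, for the large barrel: fixed grey block 84 mm square, 18 mm tall, square white-floored pocket 76 mm wide, 14 mm deep. Origin: centre of its underside, 4 mm above the counter; pocket floor at z +4 mm. The three stand in a row along x, 86 mm apart, order varies; tote walls are 22 mm high.
- stage: the inspection stage: a fixed steel disc 104 mm in diameter with a yellow round pad of 90 mm on it. Origin at the centre of its underside on the counter; the flat pad top is at z = +20 mm.
- hood: bystander: red enamel objective hood, an upright loose ring 62 mm in diameter and 45 mm tall; origin at the centre of its underside. Leave alone.
- tube: bystander: brass focusing tube, an upright loose tube 34 mm in diameter and 70 mm tall; origin at the centre of its underside. Leave alone.

How it is judged (in metres and radians):
On the way, in this order (a step that is already met when the one before it is completed fails the run):
1. all three barrels stand released in their matching compartments (within 14 mm of its centre, down on the pocket floor) while the prism is still in its place (moved under 20 mm) (horizontal distance between barrel_small and cell_small below 0.014 m and z of barrel_small in the frame of cell_small below 0.01 m and angle between each of barrel_small, barrel_medium, barrel_large's own z axis and vertical below 0.12 rad and contact force between the fingers and barrel_small below 0.1 N and linear speed of each of barrel_small, barrel_medium, barrel_large below 0.05 m/s and horizontal distance between barrel_medium and cell_medium below 0.014 m and z of barrel_medium in the frame of cell_medium below 0.01 m and contact force between the fingers and barrel_medium below 0.1 N and horizontal distance between barrel_large and cell_large below 0.014 m and z of barrel_large in the frame of cell_large below 0.01 m and contact force between the fingers and barrel_large below 0.1 N and distance of prism from where it was at the start of the episode below 0.02 m), for 0.2 s.
2. the prism stands released on the inspection stage, within 15 mm of its centre, while all three barrels are still in their compartments (horizontal distance between prism and stage below 0.015 m and z of prism in the frame of stage between 0.015 and 0.026 m and angle between each of prism, barrel_small, barrel_medium, barrel_large's own z axis and vertical below 0.12 rad and contact force between the fingers and prism below 0.1 N and linear speed of prism below 0.03 m/s and horizontal distance between barrel_small and cell_small below 0.014 m and z of barrel_small in the frame of cell_small below 0.01 m and contact force between the fingers and barrel_small below 0.1 N and linear speed of each of barrel_small, barrel_medium, barrel_large below 0.05 m/s and horizontal distance between barrel_medium and cell_medium below 0.014 m and z of barrel_medium in the frame of cell_medium below 0.01 m and contact force between the fingers and barrel_medium below 0.1 N and horizontal distance between barrel_large and cell_large below 0.014 m and z of barrel_large in the frame of cell_large below 0.01 m and contact force between the fingers and barrel_large below 0.1 N), for 0.2 s.
At the end, for the whole second after the job is handed in: The prism stands upright and released on the inspection stage within 15 mm of its centre; each barrel stands upright (within 0.12 rad) and released within 14 mm of where it stood at the start; hood and tube are within 20 mm of their places; all at rest (horizontal distance between prism and stage below 0.015 m and z of prism in the frame of stage between 0.015 and 0.026 m and angle between each of prism, barrel_small, barrel_medium, barrel_large's own z axis and vertical below 0.12 rad and contact force between the fingers and prism below 0.1 N and linear speed of each of prism, barrel_small, barrel_medium, barrel_large below 0.03 m/s and distance of each of barrel_small, barrel_medium, barrel_large from where it was at the start of the episode below 0.014 m and contact force between the fingers and barrel_small below 0.1 N and contact force between the fingers and barrel_medium below 0.1 N and contact force between the fingers and barrel_large below 0.1 N and distance of each of hood, tube from where it was at the start of the episode below 0.02 m); the robot touches nothing.
It fails at once if a barrel or the prism was tipped over (beyond 0.7 rad) (angle between any of barrel_small, barrel_medium, barrel_large, prism's own z axis and vertical above 0.7 rad).
It fails at once if the hood or the tube was disturbed (moved over 20 mm) (distance of any of hood, tube from where it was at the start of the episode above 0.02 m).
It fails at once if the prism was let fall onto the inspection stage from over about 12 mm (falling unheld at over 0.5 m/s) or slammed on it (over 60 N) ((horizontal distance between prism and stage below 0.07 m and contact force between the fingers and prism below 0.1 N and linear speed of prism above 0.5 m/s) or contact force between prism and stage above 60 N).
It also fails if it takes over 138 s, if anything falls off the work surface, if the arm or the gripper's body presses on something with over 40 N, if the wrist force passes 120 N, or if a joint passes its speed limit or range.

### The arm

A 6-joint arm with a two-finger parallel gripper is mounted at the origin on the work surface. World frame = base frame: x ahead of the robot, y to its left, z up, the work surface at z = 0. Lengths are in mm, angles in rad, forces in N, time in s.
With the tool pointing down it reaches from about 350 to 875 mm from the base axis. Payload 4.2 kg.
Tool frame: the origin (TCP) lies midway between the tips of the shut fingers; the grasp point (between the pads) lies 19 mm behind it; z points along the fingers, y is the line along which they close (so a half turn about z gives the same grasp; the last joint's range is limited). The gripper opens to 85 mm and grips with 20 to 120 N. Pads are 22 mm wide; open, the fingers measure 114 mm over their backs; the gripper's body (76 mm by 85 mm) begins 54 mm behind the grasp point. The pads swing forward as they close: fully open they stand 13 mm farther back than shut.
Start: joints at [1.453, 0.385, 0.008, 0, -1.194, -0.259], TCP at [229.934, 581.145, 197.712] pointing down, gripper open.
Joint ranges: [-3.14, 3.14], [-1.21, 2.06], [-1.07, 1.41], [-3.16, 2.05], [-2.99, -0.16], [-3.1, 3.1]. Speed limits (rad/s): [2.79, 2.79, 3.14, 3.14, 3.14, 3.14].

### API

Orientations are given as a unit quaternion [x, y, z, w].
In Python, from bench import * gives the robot as it stands.
- The arm moves only by the tool drive_tool, never from a script. Its argument "plan" is a list that holds one entry, the list of rows, each a list of 5 numbers: the closure, from -1 (fully open) to 1 (shut), then the shift along the world's x, y, z in mm, then the turn about the world's z in degrees. A call has 1 to 20 rows; each row shifts and turns the commanded pose from where the row before left it; what a row does not reach is not made up. A row lasts 1/12 s, in which the tool goes at most 41.7 mm and 7.16 degrees, less where a joint would pass 70% of its speed; a pose out of reach is approached as far as the arm can. A call is refused whole if a number of a shift passes 41.7 or a number of a turn 7.16, either way. A call with a gripper value outside its range is refused whole. The fingers move at their own pace and stop on an object; the grip force is fixed at half the most. Time passes only in rows, so rows that do not move let the fingers close. It gives the time, the measured TCP pose, the force, the opening and the grip force at its end, in the units of the state.
- read_state(): the state, without advancing time (a new reading comes with each control period).
- get_image(name): name is "scene" or "top"; returns (picture, depth): 420x560x3 uint8, red, green, blue; 420x560 float32, mm along the optical axis (not along the pixel's ray), 0 where there is no reading.
- camera_model(name): a dict with "fx", "fy", "cx", "cy" (pixels), "distortion" ([k1, k2, p1, p2, k3] as OpenCV has them; the pictures are not rectified), "R" (3x3) and "t" (3): a world point X has camera coordinates R X + t. Camera axes: x right, y down, z forward; pixel columns grow to the right and rows downward; lengths in mm; the calibration is good to about 2 mm. A picture is of the moment at which its call begins. camera_model takes no time and is no camera call.
- job_done(): hands the job in; it is judged then, once.
The state is a dict: "clock": time; "joints": joint angles; "joint_vel": joint speeds; "joint_efforts": joint torques, N m; "position": TCP position; "ee_rot": TCP orientation; "contact_force": force on the tool from outside, world axes, zero at the start; "wrist_torque": the same for the moment, N m; "gripper_width": finger opening in mm; "grasp_force": force on a finger pad.
Only numpy, scipy, OpenCV 4.12 (cv2) and the standard library are available. Lean on these libraries where they do the work, as an engineer would, in place of code of your own. Each camera call takes 0.05 s, during which the arm holds its last target. There are 200 camera calls.

## Working session

There is one attempt and no reset: what is moved stays moved. The work goes in short steps, Python scripts to look and compute and a tool call to move; the robot and the scene stay as the last step left them, time stands still between calls to the robot, and variables do not carry over. Pictures are saved under pics/ and viewed, at most 14 in all, crops included, and the job is handed in when it is done.

Besides the shell and the picture viewer there is one more tool, called by a JSON object that holds its "api" and its "payload". drive_tool: Moves the arm, as the interface text tells. Its arguments: {"type":"object","properties":{"plan":{"type":"array"}},"required":["plan"]}

```bash
mkdir -p pics
cat > h.py <<'E'
from bench import *
import numpy as np, cv2
def save(im,n): cv2.imwrite('pics/'+n, cv2.cvtColor(im,cv2.COLOR_RGB2BGR))
def cloud(name):
    im,d=get_image(name); m=camera_model(name)
    K=np.array([[m['fx'],0,m['cx']],[0,m['fy'],m['cy']],[0,0,1.]]); h,w=d.shape
    u,v=np.meshgrid(np.arange(w),np.arange(h))
    p=cv2.undistortPoints(np.stack([u,v],-1).reshape(-1,1,2).astype(np.float32),K,np.array(m['distortion'],float)).reshape(h,w,2)
    C=np.dstack([p[...,0]*d,p[...,1]*d,d])
    X=(C-np.array(m['t']))@np.array(m['R'])
    X[d==0]=np.nan
    return im,X
E
python3 - <<'E'
from h import *
for n in('scene','top'):
    im,X=cloud(n); save(im,n+'0.png'); np.savez(n+'0.npz',im=im,X=X)
    m=camera_model(n); print(n,m['fx'],-np.array(m['R']).T@np.array(m['t']))
s=read_state(); print(s['position'],s['ee_rot'],s['clock'],s['gripper_width'])
E
```

```text
scene 434.8450378621414 [1162.2794078  -431.61831611  793.17830419]
top 446.90730758813396 [ 422.74000647    5.20465855 1218.01322566]
[229.72845049 580.62111182 196.72181185] [ 9.82289461e-01 -1.87367131e-01 -1.39368540e-04  9.75961852e-04] 0.1 85.54710227642192
```

View pics/scene0.png

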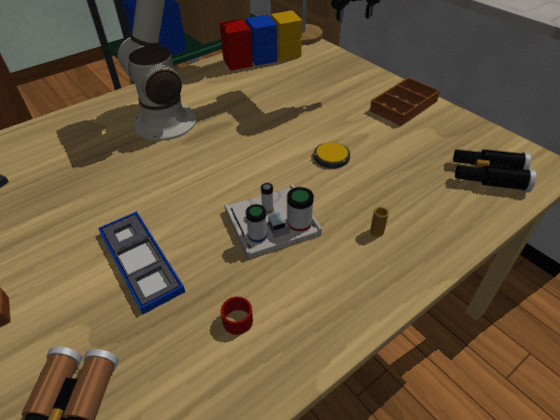

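View pics/top0.png

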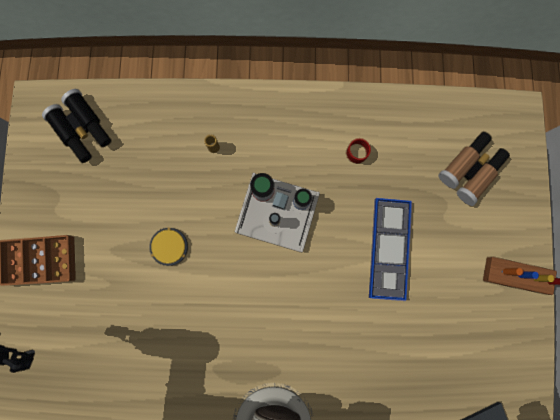

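The scene view shows the small barrel nearest the robot, the large one left at top px (262,185) and the medium one right at (303,198). The prism is at (281,200), the stage at (168,246), and the tote cells are around (391,248). Next I'll measure in the clouds.

Run:
```python
from h import *
for n in('scene','top'):
    z=np.load(n+'0.npz'); X=z['X']; im=z['im']
    print(n)
    Z=X[...,2]
    reg=(X[...,0]>300)&(X[...,0]<720)&(abs(X[...,1])<330)
    for nm,lo,hi in(('tops',90,125),('tube/hood',38,78)):
        k,l,st,c=cv2.connectedComponentsWithStats(((Z>lo)&(Z<hi)&reg).astype(np.uint8))
        for i in range(1,k):
            if st[i,4]>12:
                P=X[l==i]; q=P[P[:,2]>np.percentile(P[:,2],90)-5]
                r=cv2.minEnclosingCircle(q[:,:2].astype(np.float32))
                print(nm,c[i].round(),st[i,4],'ztop',np.percentile(P[:,2],95).round(1),'mean',q.mean(0).round(1),'circ',np.round(r[0],1),round(r[1],1))
    w=(im.min(2)>150)&(X[...,1]<-150)&(X[...,1]>-400)&(Z<30)&(X[...,0]>250)&(X[...,0]<750)
    k,l,st,c=cv2.connectedComponentsWithStats(w.astype(np.uint8))
    for i in range(1,k):
        if st[i,4]>40:
            P=X[l==i]; r=cv2.minAreaRect(P[:,:2].astype(np.float32)); print('floor',c[i].round(),st[i,4],np.round(P.mean(0),1),np.round(r[0],1),np.round(r[1],1),round(r[2],1))
    w=(im[...,0]>120)&(im[...,2]<60)&(im[...,1]>90)&(X[...,1]>100)&(X[...,1]<450)&(X[...,0]<600)&(Z>10)
    k,l,st,c=cv2.connectedComponentsWithStats(w.astype(np.uint8))
    for i in range(1,k):
        if st[i,4]>100:
            P=X[l==i]; r=cv2.minEnclosingCircle(P[:,:2].astype(np.float32)); print('stage',c[i].round(),np.round(P.mean(0),1),np.round(r[0],1),round(r[1],1))
z=np.load('top0.npz')
a=cv2.resize(z['im'][165:260,225:330],None,fx=6,fy=6,interpolation=cv2.INTER_CUBIC);save(a,'c1.png')
z=np.load('scene0.npz')
a=cv2.resize(z['im'][175:260,215:330],None,fx=6,fy=6,interpolation=cv2.INTER_CUBIC);save(a,'c2.png')
```

```text
scene
tops [266. 188.] 108 ztop 100.3 mean [543.1   3.1  98.1] circ [542.    3.5] 15.6
tops [299. 199.] 541 ztop 112.4 mean [626.1  36.  110.4] circ [624.9  38. ] 31.9
tops [255. 213.] 311 ztop 106.3 mean [597.4 -67.7 104.3] circ [595.9 -66.9] 23.8
tube/hood [267. 202.] 130 ztop 75.5 mean [550.1  -1.8  72.5] circ [544.6   1.9] 13.6
tube/hood [299. 219.] 287 ztop 76.3 mean [642.   21.3  73.9] circ [632.5  29.9] 27.7
tube/hood [276. 219.] 190 ztop 54.8 mean [598.  -11.3  52.4] circ [596.7 -11.5] 19.5
tube/hood [256. 231.] 223 ztop 76.0 mean [611.1 -75.7  73.7] circ [602.7 -71. ] 20.3
tube/hood [285. 228.] 14 ztop 42.3 mean [630.2 -10.5  40. ] circ [629.7  -9.2] 8.2
tube/hood [229. 301.] 61 ztop 45.3 mean [ 715.8 -222.2   43.4] circ [ 719.3 -222.5] 19.9
floor [137. 258.] 357 [ 466.6 -315.1    6.8] [ 466.3 -314.5] [64.9 61.2] 83.9
floor [152. 283.] 231 [ 553.1 -319.9    6.9] [ 553.7 -320. ] [48.6 45.4] 86.2
stage [332. 152.] [468.6 290.5  17.6] [465.3 289.2] 49.7
top
tops [262. 185.] 474 ztop 116.5 mean [625.7  40.5 113.4] circ [625.7  40.6] 30.6
tops [303. 197.] 250 ztop 110.2 mean [595
[... 219 characters left out ...]
 [282. 188.] 17 ztop 43.9 mean [629.3  -9.8  41. ] circ [629. -10.] 12.7
tube/hood [264. 197.] 50 ztop 75.8 mean [602.   35.9  73.2] circ [610.5  37. ] 25.2
tube/hood [280. 200.] 173 ztop 57.7 mean [597.5  -6.6  55.1] circ [595.6  -9. ] 18.8
tube/hood [299. 206.] 33 ztop 74.7 mean [579.5 -55.5  73. ] circ [583.3 -55.6] 15.1
tube/hood [274. 224.] 14 ztop 75.7 mean [532.    9.9  73.9] circ [533.9   8.3] 10.4
floor [393. 217.] 337 [ 560.1 -317.8    8.6] [ 560.2 -317.4] [48.8 55.7] 88.3
floor [391. 249.] 611 [ 473.7 -311.8    8.3] [ 473.7 -311.7] [66.5 71.3] 86.4
floor [389. 280.] 174 [ 388.5 -306.9    8.9] [ 387.4 -307.5] [32.6 40.6] 89.5
stage [167. 246.] [470.4 294.2  20.7] [471.7 296. ] 47.7
```

View pics/c1.png

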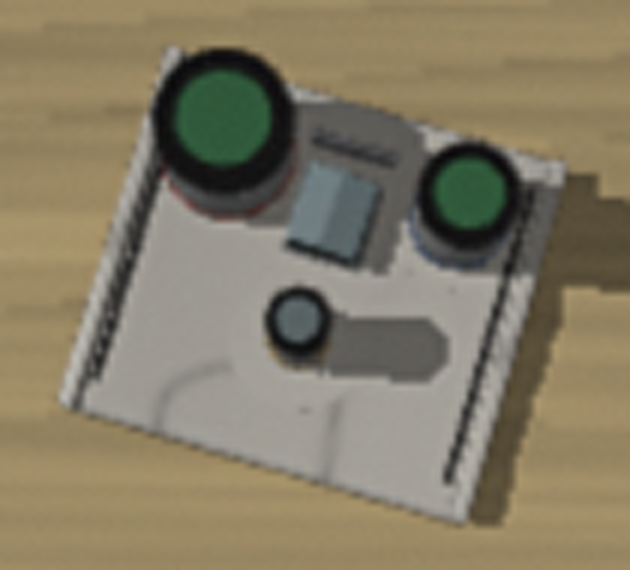

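View pics/c2.png

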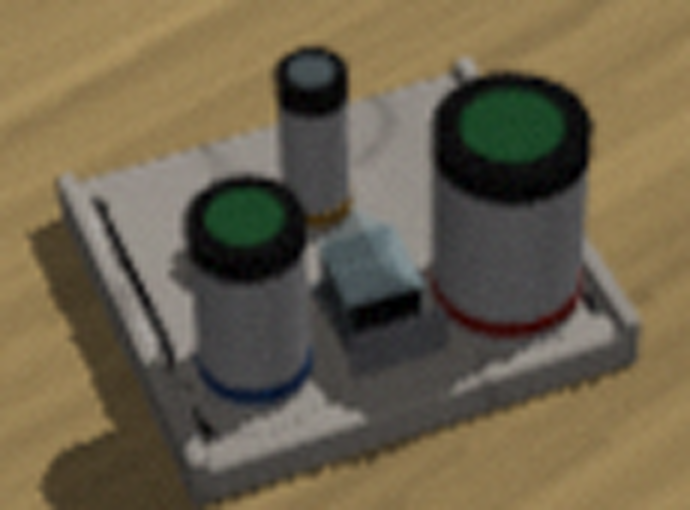

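{"api": "drive_tool", "payload": {"plan": [[[-1,15.6,-28.8,-2,0.27],[-1,15.6,-28.8,-2,0.27],[-1,15.6,-28.8,-2,0.27],[-1,15.6,-28.8,-2,0.27],[-1,15.6,-28.8,-2,0.27],[-1,15.6,-28.8,-2,0.27],[-1,15.6,-28.8,-2,0.27],[-1,15.6,-28.8,-2,0.27],[-1,15.6,-28.8,-2,0.27],[-1,15.6,-28.8,-2,0.27],[-1,15.6,-28.8,-2,0.27],[-1,15.6,-28.8,-2,0.27],[-1,15.6,-28.8,-2,0.27],[-1,15.6,-28.8,-2,0.27],[-1,15.6,-28.8,-2,0.27],[-1,15.6,-28.8,-2,0.27],[-1,15.6,-28.8,-2,0.27],[-1,15.6,-28.8,-2,0.27],[-1,15.6,-28.8,-2,0.27],[-1,0,0,0,0]]]}}

```text
clock: 1.77
position: [527.6, 30.0, 158.6]
ee_rot: [0.989, -0.146, -0.001, 0.001]
contact_force: [0.8, 0.3, -0.2]
gripper_width: 85.2
grasp_force: 0.0
```

{"api": "drive_tool", "payload": {"plan": [[[-1,7.4,-12.5,0,0.2],[-1,7.4,-12.5,0,0],[-1,0,0,-15,0],[-1,0,0,-15,0],[-1,0,0,0,0],[-1,0,0,0,0]]]}}

```text
clock: 2.27
position: [540.4, 8.9, 129.0]
ee_rot: [0.99, -0.141, -0.001, 0.001]
contact_force: [-0.3, 0.0, 0.4]
gripper_width: 85.4
grasp_force: 0.0
```

Run:
```python
from h import *
im,X=cloud('scene'); a=cv2.resize(im[110:260,180:330],None,fx=4,fy=4,interpolation=cv2.INTER_CUBIC);save(a,'c3.png')
```

```text
(no output)
```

View pics/c3.png

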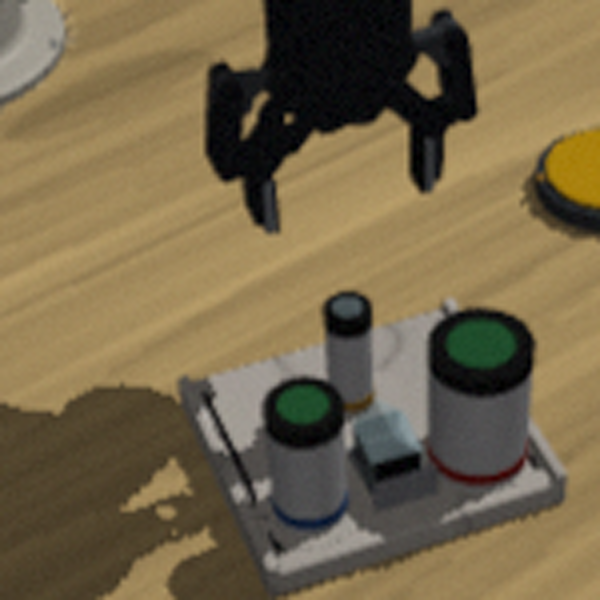

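The fingers straddle the small barrel symmetrically: crop px (265,220) and (428,185), with the barrel at (347,310). I'll go down and grip it.

{"api": "drive_tool", "payload": {"plan": [[[-1,2,-4,-10,0],[-1,0,0,-15,0],[-1,0,0,-15,0],[-1,0,0,-15,0],[-1,0,0,-15,0],[-1,0,0,-11,0],[-1,0,0,0,0],[1,0,0,0,0],[1,0,0,0,0],[1,0,0,0,0],[1,0,0,0,0],[1,0,0,0,0],[1,0,0,0,0],[1,0,0,0,0],[1,0,0,0,0]]]}}

```text
clock: 3.57
position: [544.1, 5.1, 49.7]
ee_rot: [0.99, -0.141, 0.001, -0.0]
contact_force: [-0.6, 0.2, 6.1]
gripper_width: 25.8
grasp_force: 59.0
```

{"api": "drive_tool", "payload": {"plan": [[[1,0,0,10,0],[1,0,0,25,0],[1,0,0,25,0],[1,-11.2,-22.4,0,0],[1,-11.2,-22.4,0,0],[1,-11.2,-22.4,0,0],[1,-11.2,-22.4,0,0],[1,-11.2,-22.4,0,0],[1,-11.2,-22.4,0,0],[1,-11.2,-22.4,0,0],[1,-11.2,-22.4,0,0],[1,-11.2,-22.4,0,0],[1,-11.2,-22.4,0,0],[1,-11.2,-22.4,0,0],[1,-11.2,-22.4,0,0],[1,-11.2,-22.4,0,0],[1,-10.5,-21.7,0,0],[1,0,0,-15,0],[1,0,0,-15,0],[1,0,0,0,0]]]}}

```text
clock: 5.23
position: [384.1, -307.1, 76.2]
ee_rot: [0.99, -0.143, -0.003, -0.001]
contact_force: [-0.5, 0.7, 0.3]
gripper_width: 25.8
grasp_force: 59.2
```

```bash
cat >> h.py <<'E'
def look(n,b,out=None,f=5):
    im,X=cloud(n)
    if out: save(cv2.resize(im[b[0]:b[1],b[2]:b[3]],None,fx=f,fy=f,interpolation=cv2.INTER_CUBIC),out)
    return im,X
E
python3 - <<'E'
from h import *
a,_=look('top',(190,310,350,430)); b,_=look('scene',(195,315,90,210)); 
save(np.hstack([cv2.resize(a[190:310,350:430],None,fx=4,fy=4,interpolation=2),cv2.resize(b[195:315,90:205],None,fx=4,fy=4,interpolation=2)]),'c4.png')
print(read_state()['position'])
E
```

```text
[ 386.448679   -307.80707943   78.57593037]
```

View pics/c4.png

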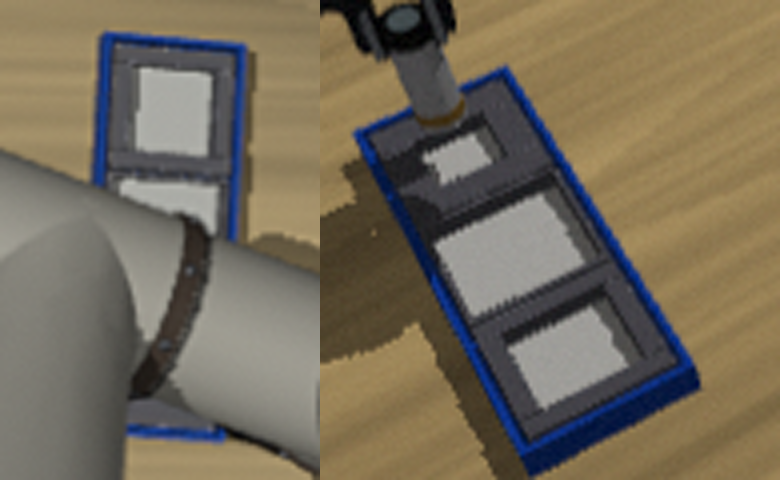

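```bash
cat >> h.py <<'E'
def bp(n,uv,z):
    m=camera_model(n); K=np.array([[m['fx'],0,m['cx']],[0,m['fy'],m['cy']],[0,0,1.]])
    p=cv2.undistortPoints(np.array(uv,np.float32).reshape(-1,1,2),K,np.array(m['distortion'],float)).reshape(-1,2)
    R=np.array(m['R']); c=-R.T@np.array(m['t']); d=np.c_[p,np.ones(len(p))]@R
    return c+d*((z-c[2])/d[:,2])[:,None]
E
python3 - <<'E'
from h import *
f=lambda P:[((x-320)/4+90-.5+.125,y/4+195-.5+.125) for x,y in P]
print('foot L/R/bottom',bp('scene',f([(413,112),(466,103),(441,126)]),50).round(1))
r=bp('scene',f([(357,131),(506,68),(698,368),(527,457)]),22);print(r.round(1),r.mean(0))
g=lambda P:[(x/4+350-.375,y/4+190-.375) for x,y in P]
r=bp('top',g([(101,34),(245,44),(224,440)]),22);print(r.round(1),(r[0]+r[2])/2)
E
```

```text
foot L/R/bottom [[ 372.5 -320.5   50. ]
 [ 385.3 -293.    50. ]
 [ 393.4 -312.2   50. ]]
[[ 336.5 -349.2   22. ]
 [ 343.5 -255.7   22. ]
 [ 615.2 -271.7   22. ]
 [ 608.6 -367.    22. ]] [ 475.92448023 -310.87896827   22.        ]
[[ 610.3 -265.6   22. ]
 [ 605.4 -366.    22. ]
 [ 336.7 -348.    22. ]] [ 473.53767745 -306.79258318   22.        ]
```

Run:
```python
from h import *
m=camera_model('scene');K=np.array([[m['fx'],0,m['cx']],[0,m['fy'],m['cy']],[0,0,1.]])
P=np.array([[386.4,-307.8,50],[386.4,-307.8,90],[386.4,-307.8,130],[543,4.9,20]],float)
uv=cv2.projectPoints(P,cv2.Rodrigues(np.array(m['R']))[0],np.array(m['t']),K,np.array(m['distortion'],float))[0].reshape(-1,2)
print(uv.round(1), ((uv-[90,195])*4+[320,0]).round())
im,X=cloud('scene')
for lo,hi in((52,62),(62,75),(75,90),(90,105)):
    w=(X[...,2]>lo)&(X[...,2]<hi)&(abs(X[...,0]-390)<40)&(abs(X[...,1]+308)<30)
    q=X[w]; print(lo,w.sum(),q.mean(0).round(1) if len(q) else '',q[:,:2].min(0),q[:,:2].max(0))
for lo in(52,):
    z=np.load('scene0.npz')['X']
    w=(z[...,2]>42)&(z[...,2]<70)&(abs(z[...,0]-545)<25)&(abs(z[...,1]-5)<25);q=z[w];print('start',q.mean(0).round(1),q[:,:2].min(0),q[:,:2].max(0))
```

```text
[[120.4 223.5]
 [115.6 211.6]
 [110.6 199. ]
 [267.7 210.1]] [[ 442.  114.]
 [ 423.   67.]
 [ 402.   16.]
 [1031.   61.]]
52 41 [ 395.7 -310.5   57.7] [ 385.31320085 -322.54628537] [ 400.66542773 -295.23579641]
62 50 [ 396.  -309.4   68.7] [ 385.61639691 -322.29372205] [ 402.01547565 -295.46128966]
75 61 [ 395.9 -311.    82.3] [ 382.48286086 -322.70046145] [ 400.91930909 -295.42547384]
90 65 [ 395.9 -310.6   97.4] [ 386.81969011 -322.5596662 ] [ 401.48180832 -296.17326487]
start [550.4  -2.1  56.6] [534.22281693 -10.77567792] [556.5763816   12.86429241]
```

{"api": "drive_tool", "payload": {"plan": [[[1,2,2,-12,0],[1,0,0,-12,0],[1,0,0,-8,0],[1,0,0,-5,0],[1,0,0,-3,0],[1,0,0,0,0],[1,0,0,0,0]]]}}

```text
clock: 5.97
position: [389.4, -306.1, 39.1]
ee_rot: [0.99, -0.141, 0.0, 0.0]
contact_force: [-0.6, 0.2, -0.9]
gripper_width: 25.7
grasp_force: 59.2
```

{"api": "drive_tool", "payload": {"plan": [[[1,0,0,-1.5,0],[1,0,0,0,0],[-1,0,0,0,0],[-1,0,0,0,0],[-1,0,0,0,0],[-1,0,0,0,0],[-1,0,0,0,0],[-1,0,0,0,0],[-1,0,0,20,0],[-1,0,0,35,0],[-1,0,0,35,0],[-1,0,0,33,0],[-1,0,0,0,0]]]}}

```text
clock: 7.05
position: [393.1, -308.3, 167.4]
ee_rot: [0.99, -0.141, 0.007, 0.003]
contact_force: [0.4, 0.6, 0.4]
gripper_width: 85.6
grasp_force: 0.0
```

Run:
```python
from h import *
im,X=look('scene',(195,315,90,210),'c5.png')
w=(X[...,2]>25)&(X[...,2]<95)&(abs(X[...,0]-390)<40)&(abs(X[...,1]+308)<35)
q=X[w];print(q[:,2].max(),q.mean(0).round(1),q[:,:2].min(0),q[:,:2].max(0))
t=q[q[:,2]>82];print('top',t.mean(0),len(t)); print(read_state()['gripper_width'])
```

```text
89.62224237799117 [ 396.2 -308.1   64.4] [ 374.54150228 -320.79026181] [ 405.40057745 -293.39107793]
top [ 390.80710255 -307.03150137   86.33180215] 108
85.91812828634814
```

View pics/c5.png

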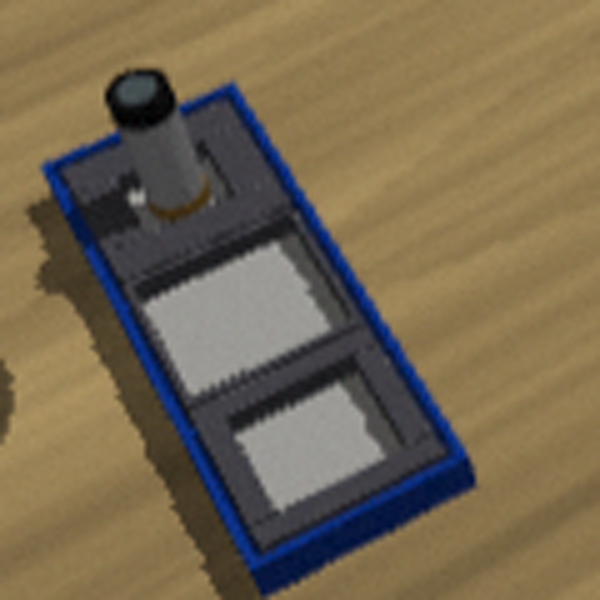

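{"api": "drive_tool", "payload": {"plan": [[[-1,17.25,20.1,0,0],[-1,17.25,20.1,0,0],[-1,17.25,20.1,0,0],[-1,17.25,20.1,0,0],[-1,17.25,20.1,0,0],[-1,17.25,20.1,0,0],[-1,17.25,20.1,0,0],[-1,17.25,20.1,0,0],[-1,17.25,20.1,0,0],[-1,17.25,20.1,0,0],[-1,17.25,20.1,0,0],[-1,17.25,20.1,0,0],[-1,0,0,-20,0],[-1,0,0,-20,0],[-1,0,0,-20,0],[-1,0,0,-15,0],[-1,0,0,-15,0],[-1,0,0,-10,0],[-1,0,0,0,0],[-1,0,0,0,0]]]}}

```text
clock: 8.77
position: [595.5, -64.9, 59.3]
ee_rot: [0.99, -0.141, -0.001, 0.0]
contact_force: [0.6, -0.0, 0.8]
gripper_width: 86.0
grasp_force: 0.0
```

{"api": "drive_tool", "payload": {"plan": [[[1,0,0,0,0],[1,0,0,0,0],[1,0,0,0,0],[1,0,0,0,0],[1,0,0,0,0],[1,0,0,0,0]]]}}

```text
clock: 9.27
position: [597.1, -64.9, 61.6]
ee_rot: [0.99, -0.141, 0.001, -0.0]
contact_force: [-1.0, -0.3, 5.2]
gripper_width: 41.3
grasp_force: 60.8
```

{"api": "drive_tool", "payload": {"plan": [[[1,0,0,10,0],[1,0,0,25,0],[1,0,0,25,0],[1,-3.95,-27.9,0,0],[1,-3.95,-27.9,0,0],[1,-3.95,-27.9,0,0],[1,-3.95,-27.9,0,0],[1,-3.95,-27.9,0,0],[1,-3.95,-27.9,0,0],[1,-3.95,-27.9,0,0],[1,-3.95,-27.9,0,0],[1,-3.95,-28,0,0],[1,0,0,-15,0],[1,0,0,-15,0],[1,0,0,-15,0],[1,0,0,-10,0],[1,0,0,-8,0],[1,0,0,-6,0],[1,0,0,-2.5,0],[1,0,0,0,0]]]}}

```text
clock: 10.93
position: [561.3, -316.0, 49.8]
ee_rot: [0.99, -0.141, 0.001, 0.0]
contact_force: [0.7, 0.2, -2.0]
gripper_width: 41.2
grasp_force: 61.2
```

Run:
```python
from h import *
im,X=look('scene',(195,315,90,210),'c6.png')
s=read_state();print(s['position'],s['contact_force'],s['gripper_width'])
```

```text
[ 561.3615383  -315.99931403   49.74627944] [ 0.47584271 -0.1981214   0.38827898] 41.215346917435525
```

View pics/c6.png

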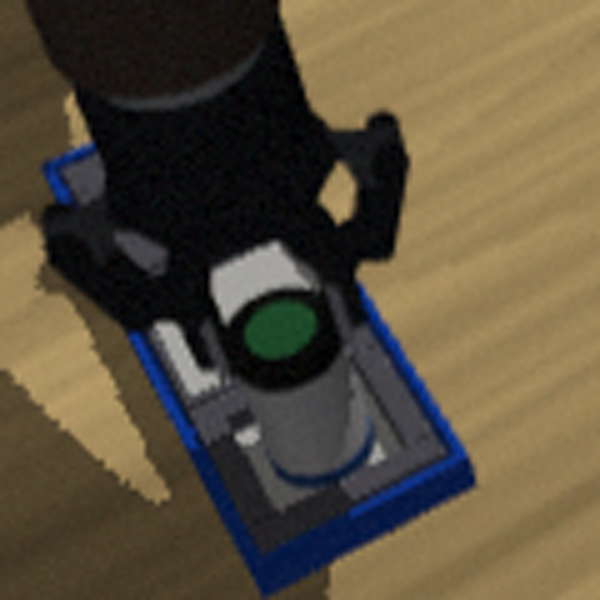

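The medium barrel is in its pocket, with its blue foot at crop px (323,475) and white floor on both sides. Releasing it and going for the large one.

{"api": "drive_tool", "payload": {"plan": [[[1,0,0,-0.5,0],[-1,0,0,0,0],[-1,0,0,0,0],[-1,0,0,0,0],[-1,0,0,0,0],[-1,0,0,0,0],[-1,0,0,20,0],[-1,0,0,30,0],[-1,0,0,30,0],[-1,0,0,30,0],[-1,0,0,0,0]]]}}

```text
clock: 11.9
position: [564.2, -318.0, 165.9]
ee_rot: [0.99, -0.141, 0.006, 0.002]
contact_force: [0.4, -0.1, 0.4]
gripper_width: 85.2
grasp_force: 0.0
```

{"api": "drive_tool", "payload": {"plan": [[[-1,5.4,29.6,0,0],[-1,5.4,29.6,0,0],[-1,5.4,29.6,0,0],[-1,5.4,29.6,0,0],[-1,5.4,29.6,0,0],[-1,5.4,29.6,0,0],[-1,5.4,29.6,0,0],[-1,5.4,29.6,0,0],[-1,5.4,29.6,0,0],[-1,5.4,29.6,0,0],[-1,5.4,29.6,0,0],[-1,5.4,29.6,0,0],[-1,0,0,-20,0],[-1,0,0,0,0],[-1,0,0,0,0]]]}}

```text
clock: 13.15
position: [624.2, 39.1, 136.9]
ee_rot: [0.99, -0.141, -0.002, 0.001]
contact_force: [-0.2, 1.0, 0.4]
gripper_width: 85.4
grasp_force: 0.0
```

Run:
```python
from h import *
im,X=look('scene',(100,260,200,340),'c7.png',3)
s=read_state();print(s['position'],s['gripper_width'])
q=X[(X[...,2]>88)&(X[...,2]<100)&(X[...,1]<-280)&(abs(X[...,0]-560)<40)];print('Mtop',q.mean(0),len(q))
```

```text
[625.02579828  38.67417222 138.05129383] 84.87733693596807
Mtop [ 563.31557465 -318.30349404   92.506332  ] 335
```

View pics/c7.png

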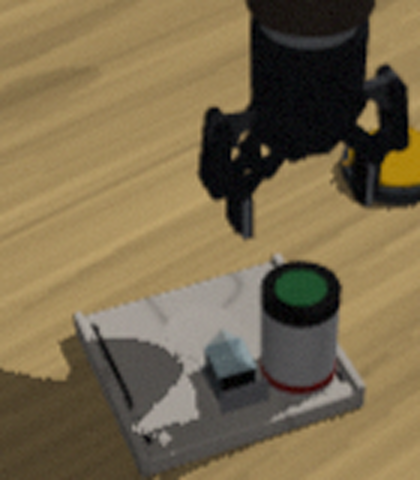

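The fingers are centred over the large barrel: tips at px (243,235) and (370,200), barrel top at (301,288). Descending.

{"api": "drive_tool", "payload": {"plan": [[[-1,0,0,-10,0],[-1,0,0,-12,0],[-1,0,0,-15,0],[-1,0,0,-15,0],[-1,0,0,-15,0],[-1,0,0,-11,0],[-1,0,0,0,0],[-1,0,0,0,0],[1,0,0,0,0],[1,0,0,0,0],[1,0,0,0,0],[1,0,0,0,0],[1,0,0,0,0],[1,0,0,0,0]]]}}

```text
clock: 14.37
position: [626.6, 39.2, 62.0]
ee_rot: [0.99, -0.141, 0.002, -0.0]
contact_force: [0.8, -2.8, 6.2]
gripper_width: 57.7
grasp_force: 64.9
```

{"api": "drive_tool", "payload": {"plan": [[[1,0,0,10,0],[1,0,0,25,0],[1,0,0,30,0],[1,0,0,25,0],[1,-11.6,-26.95,0,0],[1,-11.6,-26.95,0,0],[1,-11.6,-26.95,0,0],[1,-11.6,-26.95,0,0],[1,-11.6,-26.95,0,0],[1,-11.6,-26.95,0,0],[1,-11.6,-26.95,0,0],[1,-11.6,-26.95,0,0],[1,-11.6,-26.95,0,0],[1,-11.6,-26.95,0,0],[1,-11.6,-26.95,0,0],[1,-11.6,-26.95,0,0],[1,-11.6,-26.95,0,0],[1,0,0,0,0],[1,0,0,0,0]]]}}

```text
clock: 15.95
position: [472.9, -311.6, 149.3]
ee_rot: [0.99, -0.143, -0.001, -0.001]
contact_force: [0.3, -1.0, -3.1]
gripper_width: 57.4
grasp_force: 65.4
```

{"api": "drive_tool", "payload": {"plan": [[[1,0,0,-15,0],[1,0,0,-20,0],[1,0,0,-20,0],[1,0,0,-15,0],[1,0,0,-10,0],[1,0,0,-8,0],[1,0,0,-6,0],[1,0,0,-4,0],[1,0,0,-3,0],[1,0,0,0,0],[1,0,0,0,0]]]}}

```text
clock: 16.87
position: [475.4, -311.4, 50.1]
ee_rot: [0.99, -0.141, 0.001, 0.0]
contact_force: [-0.5, -0.1, -0.4]
gripper_width: 57.6
grasp_force: 65.4
```

Run:
```python
from h import *
im,X=look('scene',(195,315,90,210),'c8.png')
s=read_state();print(s['position'],s['contact_force'],s['gripper_width'])
```

```text
[ 475.31150309 -311.32105595   50.05635879] [0.33697424 0.59411429 0.22257473] 57.58874666811855
```

View pics/c8.png

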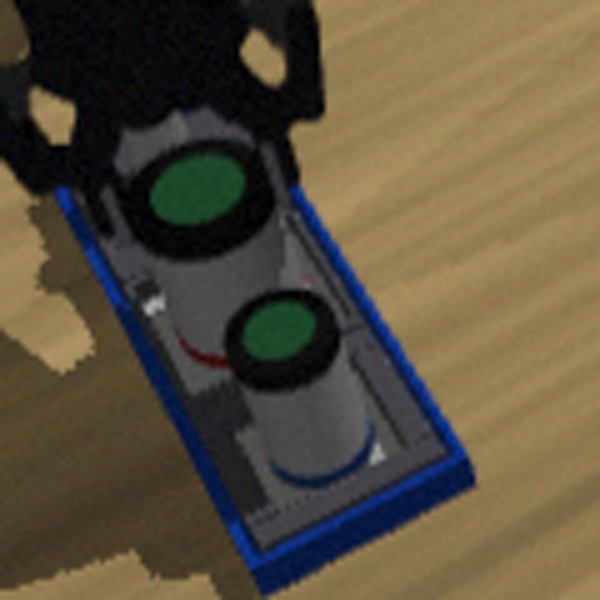

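The large barrel sits in its pocket, with its red foot at px (205,360) and floor visible to the left. Releasing and rising.

{"api": "drive_tool", "payload": {"plan": [[[1,0,0,-1,0],[1,0,0,0,0],[-1,0,0,0,0],[-1,0,0,0,0],[-1,0,0,0,0],[-1,0,0,0,0],[-1,0,0,0,0],[-1,0,0,20,0],[-1,0,0,30,0],[-1,0,0,32,0],[-1,0,0,30,0],[-1,0,0,0,0],[-1,0,0,0,0]]]}}

```text
clock: 18.0
position: [475.6, -311.5, 162.3]
ee_rot: [0.99, -0.141, 0.002, 0.0]
contact_force: [-0.9, 0.8, -1.0]
gripper_width: 85.4
grasp_force: 0.0
```

Run:
```python
from h import *
im,X=look('scene',(0,1,0,1)); it,Xt=look('top',(0,1,0,1))
for nm,c,lo in(('S',(389,-306),80),('M',(560.5,-316),86),('L',(474.5,-311),92)):
    q=X[(X[...,2]>lo)&(X[...,2]<lo+18)&(np.hypot(X[...,0]-c[0],X[...,1]-c[1])<40)];print(nm,q.mean(0).round(1),len(q))
a=cv2.resize(it[165:265,225:330],None,fx=4,fy=4,interpolation=2);b=cv2.resize(im[170:270,215:325],None,fx=4,fy=4,interpolation=2)
save(np.hstack([a,b[:,:380]]),'c9.png')
```

```text
S [ 391.3 -307.1   85.9] 117
M [ 563.7 -318.4   92.2] 343
L [ 477.7 -313.8   98.4] 528
```

View pics/c9.png

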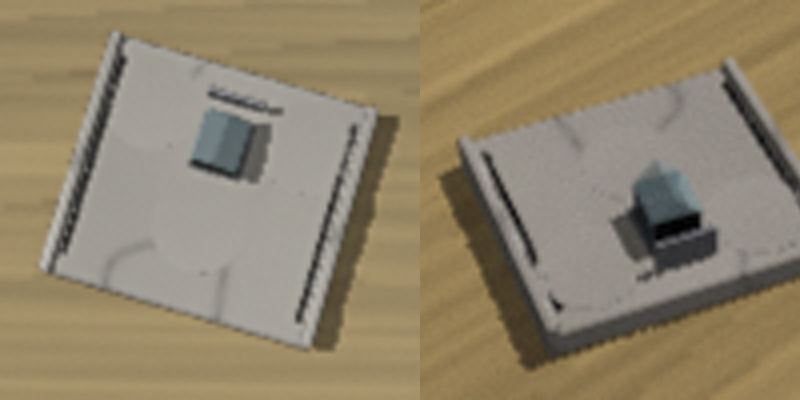

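Run:
```python
from h import *
g=lambda P:[(x/4+225-.375,y/4+165-.375) for x,y in P]
r=bp('top',g([(207,110),(254,123),(241,178),(190,163)]),44);print(r.round(1),r.mean(0))
r=bp('top',g([(232,117),(216,172)]),58);print(r.round(1),r.mean(0))
f=lambda P:[((x-420)/4+215-.375,y/4+170-.375) for x,y in P]
r=bp('scene',f([(656,163),(675,208)]),58);print(r.round(1),r.mean(0))
r=bp('scene',f([(636,190),(653,226),(700,211)]),44);print(r.round(1),(r[0]+r[2])/2)
z=np.load('top0.npz');X=z['X'];im=z['im'].astype(int)
w=(im[...,0]>120)&(im[...,2]<60)&(im[...,1]>90)&(abs(X[...,1]-290)<80)&(abs(X[...,0]-470)<80)
for n in('top','scene'):
    z=np.load(n+'0.npz');X=z['X'];im=z['im'].astype(int)
    w=(im[...,0]>100)&(im[...,2]<0.4*im[...,0])&(im[...,1]>70)&(np.hypot(X[...,0]-470,X[...,1]-292)<80)&(X[...,2]>10)
    c=max(cv2.findContours(w.astype(np.uint8),0,2)[0],key=cv2.contourArea)
    P=bp(n,c.reshape(-1,2).astype(float),20);e=cv2.fitEllipse(P[:,:2].astype(np.float32));print(n,np.round(e[0],1),np.round(e[1],1))
```

```text
[[618.    3.5  44. ]
 [609.9 -27.8  44. ]
 [572.8 -19.7  44. ]
 [582.3  14.2  44. ]] [595.74851817  -7.46263159  44.        ]
[[611.3 -12.9  58. ]
 [574.7  -3.   58. ]] [593.03397578  -7.9835874   58.        ]
[[582.8  -6.2  58. ]
 [618.4 -19.7  58. ]] [600.58062733 -12.94693751  58.        ]
[[582.1 -21.   44. ]
 [611.3 -30.6  44. ]
 [619.1  -1.9  44. ]] [600.57828993 -11.4448754   44.        ]
top [470.5 293.7] [87.6 89. ]
scene [469.9 288.7] [86.1 88.2]
```

{"api": "drive_tool", "payload": {"plan": [[[-1,11.1,27.4,0,0],[-1,11.1,27.4,0,0],[-1,11.1,27.4,0,0],[-1,11.1,27.4,0,0],[-1,11.1,27.4,0,0],[-1,11.1,27.4,0,0],[-1,11.1,27.4,0,0],[-1,11.1,27.4,0,0],[-1,11.1,27.4,0,0],[-1,11.1,27.4,0,0],[-1,11.1,27.4,0,0],[-1,0,0,-30,0],[-1,0,0,-30,0],[-1,0,0,-30,0],[-1,0,0,0,0],[-1,0,0,0,0]]]}}

```text
clock: 19.43
position: [594.8, -10.3, 67.7]
ee_rot: [0.99, -0.141, -0.003, 0.001]
contact_force: [0.3, 0.8, 0.2]
gripper_width: 85.4
grasp_force: 0.0
```

Run:
```python
from h import *
im,X=look('scene',(130,260,210,340),'c10.png',4)
print(read_state()['position'])
```

```text
[596.66467198 -10.00513556  69.93208213]
```

View pics/c10.png

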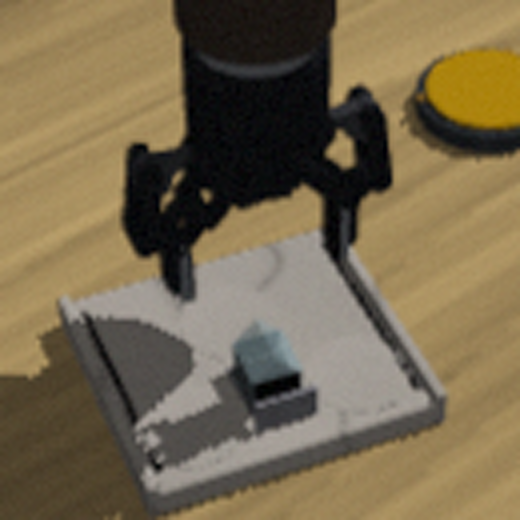

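The fingers, at px (182,293) and (338,258), straddle the prism at (267,360) evenly, so I'll descend and grip.

{"api": "drive_tool", "payload": {"plan": [[[-1,0,0,-12,0],[-1,0,0,-15,0],[-1,0,0,-12,0],[-1,0,0,-6,0],[-1,0,0,-3,0],[-1,0,0,0,0],[-1,0,0,0,0],[1,0,0,0,0],[1,0,0,0,0],[1,0,0,0,0],[1,0,0,0,0],[1,0,0,0,0],[1,0,0,0,0],[1,0,0,0,0]]]}}

```text
clock: 20.65
position: [597.3, -9.3, 22.8]
ee_rot: [0.99, -0.141, 0.001, -0.0]
contact_force: [-1.6, 4.3, 9.3]
gripper_width: 1.2
grasp_force: 17.4
```

Run:
```python
from h import *
im,X=cloud('scene'); it,Xt=cloud('top')
a=cv2.resize(it[165:265,225:325],None,fx=4,fy=4,interpolation=2);b=cv2.resize(im[170:270,225:325],None,fx=4,fy=4,interpolation=2)
save(np.hstack([a,b]),'c11.png'); print(read_state()['gripper_width'],read_state()['grasp_force'])
```

```text
0.2891426683339734 10.314888084540144
```

View pics/c11.png

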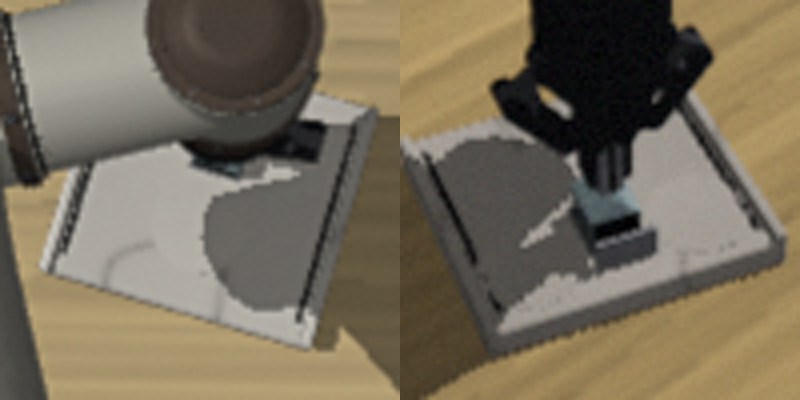

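Run:
```python
from h import *
def pj(P,n='scene'):
    m=camera_model(n);K=np.array([[m['fx'],0,m['cx']],[0,m['fy'],m['cy']],[0,0,1.]])
    return cv2.projectPoints(np.array(P,float),cv2.Rodrigues(np.array(m['R']))[0],np.array(m['t']),K,np.array(m['distortion'],float))[0].reshape(-1,2).round(1)
print(pj([[596.7,-10,83],[596.7,-10,70],[597,-9.5,23],[597,-9.5,35],[597,-9.5,58]]))
im,X=cloud('scene')
for v in range(196,232,3):
    print(v,[tuple(X[v,u].round()) for u in (270,274,277,281)],[tuple(im[v,u]) for u in (274,277)])
```

```text
[[275.8 206.9]
 [275.9 210.8]
 [276.4 224.5]
 [276.4 221.1]
 [276.2 214.4]]
196 [(np.float64(604.0), np.float64(-31.0), np.float64(136.0)), (np.float64(608.0), np.float64(-23.0), np.float64(134.0)), (np.float64(593.0), np.float64(-3.0), np.float64(111.0)), (np.float64(616.0), np.float64(-9.0), np.float64(132.0))] [(np.uint8(7), np.uint8(10), np.uint8(9)), (np.uint8(8), np.uint8(7), np.uint8(13))]
199 [(np.float64(604.0), np.float64(-31.0), np.float64(126.0)), (np.float64(611.0), np.float64(-25.0), np.float64(128.0)), (np.float64(595.0), np.float64(-5.0), np.float64(104.0)), (np.float64(614.0), np.float64(-8.0), np.float64(120.0))] [(np.uint8(9), np.uint8(12), np.uint8(11)), (np.uint8(16), np.uint8(14), np.uint8(15))]
202 [(np.float64(598.0), np.float64(-27.0), np.float64(110.0)), (np.float64(606.0), np.float64(-21.0), np.float64(113.0)), (np.float64(601.0), np.float64(-9.0), np.float64(101.0)), (np.float64(610.0), np.float64(-5.0), np.float64(106.0))] [(np.uint8(10), np.uint8(13), np.uint8(11)), (np.uint8(9), np.uint8(7), np.uint8(12))]
205 [(np.float64(597.0), np.float64(-27.0), np.
[... 2176 characters left out ...]
t8(96)), (np.uint8(77), np.uint8(87), np.uint8(90))]
226 [(np.float64(591.0), np.float64(-24.0), np.float64(23.0)), (np.float64(609.0), np.float64(-26.0), np.float64(40.0)), (np.float64(612.0), np.float64(-19.0), np.float64(37.0)), (np.float64(615.0), np.float64(-9.0), np.float64(33.0))] [(np.uint8(28), np.uint8(30), np.uint8(30)), (np.uint8(9), np.uint8(7), np.uint8(7))]
229 [(np.float64(597.0), np.float64(-29.0), np.float64(20.0)), (np.float64(611.0), np.float64(-27.0), np.float64(31.0)), (np.float64(615.0), np.float64(-21.0), np.float64(31.0)), (np.float64(626.0), np.float64(-18.0), np.float64(38.0))] [(np.uint8(14), np.uint8(10), np.uint8(13)), (np.uint8(67), np.uint8(66), np.uint8(70))]
```

{"api": "drive_tool", "payload": {"plan": [[[-1,0,0,0,0],[-1,0,0,0,0],[-1,0,0,0,0],[-1,0,0,0,0],[-1,0,0,0,0],[-1,0,0,0,0],[-1,0,0,0,0]]]}}

```text
clock: 21.38
position: [596.5, -9.8, 22.1]
ee_rot: [0.99, -0.141, -0.0, 0.0]
contact_force: [0.1, 0.0, -0.3]
gripper_width: 83.5
grasp_force: 0.0
```

Run:
```python
from h import *
print(read_state()['position'])
im,X=cloud('scene')
dark=(im.max(2)<55)
w=dark&(X[...,2]<140)&(np.hypot(X[...,0]-597,X[...,1]+10)<75)
ex=np.array([.960,-.281]);ey=np.array([.281,.960])
P=X[w];d=P[:,:2]-[597,-10];a=d@ex;b=d@ey
v,u=np.nonzero(w)
for lo in range(20,140,6):
    s=(P[:,2]>=lo)&(P[:,2]<lo+6)
    print(lo,'L',[(round(x),round(y)) for x,y in zip(a[s&(b>20)][:5],b[s&(b>20)][:5])],'R',[(round(x),round(y)) for x,y in zip(a[s&(b<-20)][:5],b[s&(b<-20)][:5])])
save(cv2.resize(im[165:245,225:325],None,fx=6,fy=6,interpolation=2),'c12.png')
```

```text
[596.49258575  -9.778954    22.05670345]
20 L [] R [(-41, -27)]
26 L [] R []
32 L [] R [(34, -21)]
38 L [] R [(32, -20)]
44 L [] R []
50 L [] R []
56 L [] R []
62 L [] R []
68 L [(-6, 40)] R [(5, -53)]
74 L [(-8, 41), (-5, 40), (1, 40), (6, 50), (7, 52)] R [(7, -51), (5, -55), (8, -54), (5, -51), (9, -45)]
80 L [(-6, 40), (-3, 39), (2, 40), (7, 52), (3, 39)] R [(-2, -57), (2, -56), (6, -51), (5, -57), (8, -56)]
86 L [(-7, 41), (-1, 41), (1, 40), (8, 49), (7, 52)] R [(-2, -57), (-3, -57), (4, -57), (6, -55), (6, -53)]
92 L [(-3, 39), (-5, 40), (0, 40), (5, 53), (3, 39)] R [(-2, -57), (-2, -57), (4, -57), (7, -52), (6, -50)]
98 L [(-4, 40), (0, 40), (0, 40), (4, 41), (6, 40)] R [(10, -46), (11, -44), (7, -57), (8, -55), (7, -52)]
104 L [(5, 55), (7, 42), (12, 47), (9, 51), (9, 41)] R [(7, -59), (6, -56), (11, -46), (7, -57), (10, -56)]
110 L [(-14, 51), (-8, 48), (-7, 50), (6, 57), (5, 60)] R [(-9, -44), (-8, -44), (-3, -46), (5, -58), (11, -41)]
116 L [(-6, 60), (-7, 58), (-4, 59), (-9, 46), (-5, 47)] R [(-12, -47), (-10, -50), (-9, -44), (-11, -52), (-7, -51)]
122 L [(-10, 61), (-13, 43), (-8, 61), (-7, 63), (-7, 43)] R [(-12, -44), (-3, -31), (-7, -46), (-8, -43), (-7, -49)]
128 L [(-2, 36), (-4, 39), (10, 67), (-2, 33), (1, 35)] R [(-14, -41), (-12, -39), (-10, -42), (-8, -38), (-13, -35)]
134 L [(-1, 57), (4, 57), (9, 58), (11, 62), (10, 67)] R [(-15, -38), (-13, -39), (-12, -37), (-11, -37), (-10, -35)]
```

View pics/c12.png

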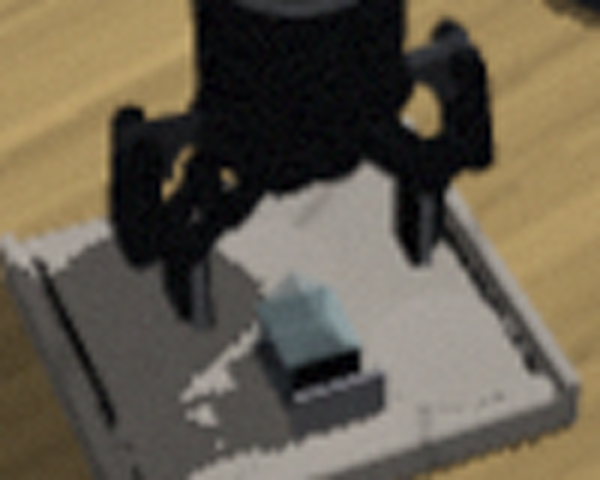

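The real fingertips sit well above the reported TCP: about 70 mm when open at TCP z = 22. The fingers therefore closed above the ridge and the prism has not moved. I'll go lower and measure the tips again.

{"api": "drive_tool", "payload": {"plan": [[[-1,0,0,-10,0],[-1,0,0,-10,0],[-1,0,0,-7,0],[-1,0,0,0,0],[-1,0,0,0,0]]]}}

```text
clock: 21.85
position: [595.9, -9.9, -5.9]
ee_rot: [0.99, -0.141, -0.001, 0.0]
contact_force: [0.4, 0.0, 0.3]
gripper_width: 85.7
grasp_force: 0.0
```

Run:
```python
from h import *
s=read_state();print(s['position'],s['contact_force'])
im,X=cloud('scene')
w=(im.max(2)<60)&(X[...,2]<140)&(np.hypot(X[...,0]-597,X[...,1]+10)<75)
ex=np.array([.960,-.281]);ey=np.array([.281,.960])
d=X[...,:2]-[597,-10];a=d@ex;b=d@ey
for nm,ww in(('L',w&(b>34)&(b<62)&(abs(a)<14)),('R',w&(b<-34)&(b>-62)&(abs(a)<14))):
    print(nm,np.sort(X[ww][:,2])[:14].round(0)); v,u=np.nonzero(ww); print(v.max(),u[v.argmax()])
    i=v.argmax()
    for vv in range(v.max()-3,v.max()+4): print(vv,X[vv,u[i]].round(),im[vv,u[i]])
```

```text
[595.91263039  -9.90969809  -5.94781821] [0.4218589  0.02174596 0.3428956 ]
L [44. 44. 47. 47. 48. 49. 50. 51. 51. 51. 52. 52. 52. 53.]
216 294
213 [620.  26.  58.] [21 20 20]
214 [617.  28.  51.] [12 13 15]
215 [619.  26.  51.] [19 18 18]
216 [617.  28.  44.] [37 37 36]
217 [619.  26.  44.] [117 113 107]
218 [604.  39.  19.] [165 160 152]
219 [607.  37.  20.] [165 160 152]
R [46. 47. 48. 49. 49. 49. 50. 50. 50. 50. 53. 53. 54. 54.]
227 259
224 [594. -57.  55.] [37 39 41]
225 [593. -57.  50.] [40 40 43]
226 [595. -58.  49.] [41 40 43]
227 [595. -59.  46.] [53 54 55]
228 [576. -46.  17.] [69 68 66]
229 [579. -48.  18.] [80 76 73]
230 [582. -50.  18.] [80 78 74]
```

{"api": "drive_tool", "payload": {"plan": [[[-1,0,0,-6,0],[-1,0,0,-3,0],[-1,0,0,0,0],[-1,0,0,0,0],[0,0,0,0,0],[0,0,0,0,0],[1,0,0,0,0],[1,0,0,0,0],[1,0,0,0,0],[1,0,0,0,0]]]}}

```text
clock: 22.73
position: [597.0, -9.6, -13.4]
ee_rot: [0.99, -0.141, 0.0, -0.0]
contact_force: [-0.5, 0.6, 1.1]
gripper_width: 30.7
grasp_force: 60.2
```

{"api": "drive_tool", "payload": {"plan": [[[1,0,0,6,0],[1,0,0,15,0],[1,0,0,20,0],[1,0,0,20,0],[1,-11.5,27.35,0,0],[1,-11.5,27.35,0,0],[1,-11.5,27.35,0,0],[1,-11.5,27.35,0,0],[1,-11.5,27.35,0,0],[1,-11.5,27.35,0,0],[1,-11.5,27.35,0,0],[1,-11.5,27.35,0,0],[1,-11.5,27.35,0,0],[1,-11.5,27.35,0,0],[1,-11.5,27.35,0,0],[1,0,0,0,0],[1,0,0,-20,0],[1,0,0,-15,0],[1,0,0,0,0],[1,0,0,0,0]]]}}

```text
clock: 24.4
position: [469.6, 290.3, 11.7]
ee_rot: [0.99, -0.141, -0.001, 0.001]
contact_force: [-0.2, -0.5, -0.9]
gripper_width: 31.3
grasp_force: 59.8
```

Run:
```python
from h import *
s=read_state();print(s['position'],s['gripper_width'],s['grasp_force'])
im,X=look('scene',(85,185,280,380),'c13.png',6)
```

```text
[469.6311482  290.31065735  11.69370015] 31.349963417680296 59.84294644673355
```

View pics/c13.png

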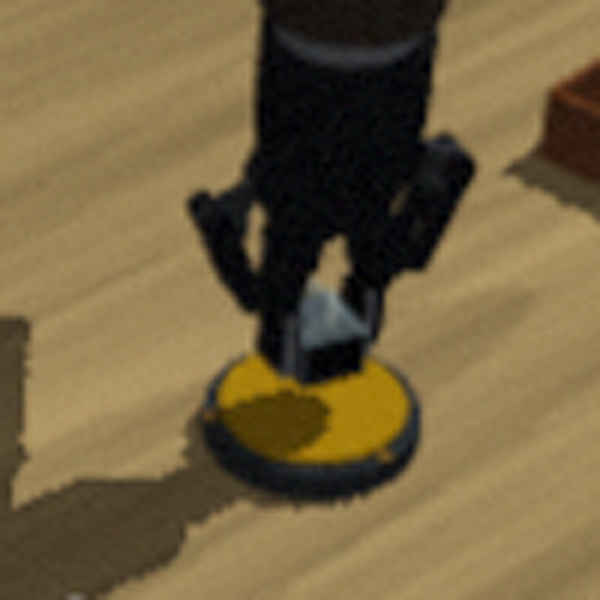

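The prism hangs upright between the pads over the middle of the pad, with its end face at px (332,358). Lowering gently.

{"api": "drive_tool", "payload": {"plan": [[[1,0,0,-7,0],[1,0,0,-7,0],[1,0,0,-5,0],[1,0,0,-3,0],[1,0,0,-1.5,0],[1,0,0,-1,0],[1,0,0,0,0],[1,0,0,0,0]]]}}

```text
clock: 25.12
position: [470.2, 291.3, -12.2]
ee_rot: [0.99, -0.141, 0.0, -0.0]
contact_force: [0.1, 0.0, -1.6]
gripper_width: 30.9
grasp_force: 59.8
```

{"api": "drive_tool", "payload": {"plan": [[[1,0,0,-1,0],[1,0,0,0,0],[1,0,0,0,0]]]}}

```text
clock: 25.37
position: [470.1, 291.2, -13.2]
ee_rot: [0.99, -0.141, 0.0, -0.0]
contact_force: [-0.2, -0.1, -0.7]
gripper_width: 31.0
grasp_force: 59.8
```

{"api": "drive_tool", "payload": {"plan": [[[1,0,0,-0.6,0],[1,0,0,0,0],[0.2,0,0,0,0],[0,0,0,0,0],[-0.3,0,0,0,0],[-0.6,0,0,0,0],[-1,0,0,0,0],[-1,0,0,0,0],[-1,0,0,0,0],[-1,0,0,20,0],[-1,0,0,30,0],[-1,0,0,35,0],[-1,0,0,35,0],[-1,0,0,35,0],[-1,0,0,19,0],[-1,0,0,0,0],[-1,0,0,0,0]]]}}

```text
clock: 26.78
position: [470.3, 291.6, 161.4]
ee_rot: [0.99, -0.141, 0.001, -0.001]
contact_force: [-0.7, 0.1, 0.0]
gripper_width: 85.7
grasp_force: 0.0
```

Run:
```python
from h import *
s=read_state();print(s['position'],s['gripper_width'])
im,X=cloud('scene');it,Xt=cloud('top')
for nm,A in(('sc',X),('top',Xt)):
    q=A[(A[...,2]>34)&(A[...,2]<66)&(np.hypot(A[...,0]-470,A[...,1]-291)<30)]
    print(nm,len(q),q.mean(0).round(1),q.min(0).round(),q.max(0).round())
b=cv2.resize(im[85:185,280:380],None,fx=4,fy=4,interpolation=2);c=cv2.resize(im[200:300,100:200],None,fx=4,fy=4,interpolation=2)
save(np.hstack([b,c]),'c14.png')
```

```text
[470.3195848  291.57626185 161.40124235] 85.67877394285928
sc 140 [473.3 283.5  44.9] [448. 269.  34.] [492. 307.  56.]
top 56 [482.  287.2  48.8] [461. 272.  34.] [490. 310.  62.]
```

View pics/c14.png

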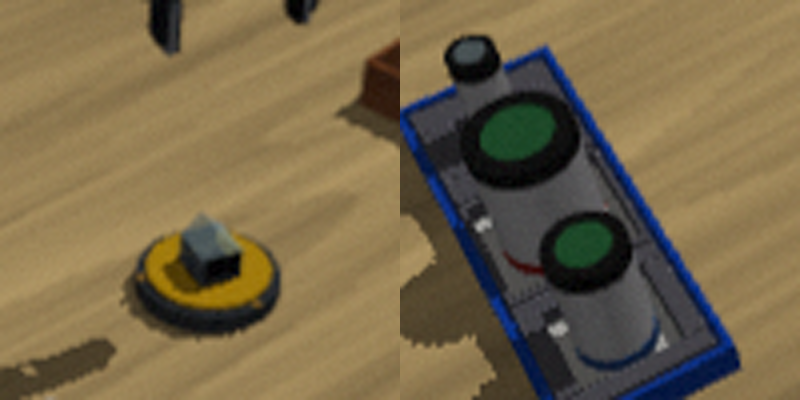

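The prism stands upright near the pad's middle, with its base at about px (212,268) and the disc centre at (208,270). All three barrels are in their pockets. I have now viewed more pictures than the 14 allowed, so from here I'll check with numbers only. Returning the large barrel, gripped 20 mm lower.

{"api": "drive_tool", "payload": {"plan": [[[-1,0.22,-30.1,0,0],[-1,0.22,-30.1,0,0],[-1,0.22,-30.1,0,0],[-1,0.22,-30.1,0,0],[-1,0.22,-30.1,0,0],[-1,0.22,-30.1,0,0],[-1,0.22,-30.1,0,0],[-1,0.22,-30.1,0,0],[-1,0.22,-30.1,0,0],[-1,0.22,-30.1,0,0],[-1,0.22,-30.1,0,0],[-1,0.22,-30.1,0,0],[-1,0.22,-30.1,0,0],[-1,0.22,-30.1,0,0],[-1,0.22,-30.1,0,0],[-1,0.22,-30.1,0,0],[-1,0.22,-30.1,0,0],[-1,0.22,-30.1,0,0],[-1,0.22,-30.1,0,0],[-1,0.22,-30.1,0,0]]]}}

```text
clock: 28.55
position: [473.3, -312.0, 158.0]
ee_rot: [0.99, -0.142, -0.002, -0.0]
contact_force: [0.5, 0.8, 0.0]
gripper_width: 85.5
grasp_force: 0.0
```

{"api": "drive_tool", "payload": {"plan": [[[-1,0,0,0,0],[-1,0,0,-25,0],[-1,0,0,-25,0],[-1,0,0,-25,0],[-1,0,0,-20,0],[-1,0,0,-20,0],[-1,0,0,-17,0],[-1,0,0,0,0],[-1,0,0,0,0]]]}}

```text
clock: 29.3
position: [473.2, -310.1, 26.4]
ee_rot: [0.99, -0.141, -0.002, -0.0]
contact_force: [0.0, 0.3, -0.1]
gripper_width: 85.4
grasp_force: 0.0
```

{"api": "drive_tool", "payload": {"plan": [[[1,0,0,0,0],[1,0,0,0,0],[1,0,0,0,0],[1,0,0,0,0],[1,0,0,0,0]]]}}

```text
clock: 29.72
position: [475.5, -311.3, 29.7]
ee_rot: [0.99, -0.141, 0.002, 0.0]
contact_force: [-0.7, -0.6, 6.0]
gripper_width: 58.9
grasp_force: 65.0
```

{"api": "drive_tool", "payload": {"plan": [[[1,0,0,10,0],[1,0,0,25,0],[1,0,0,35,0],[1,0,0,30,0],[1,11.6,26.93,0,0],[1,11.6,26.93,0,0],[1,11.6,26.93,0,0],[1,11.6,26.93,0,0],[1,11.6,26.93,0,0],[1,11.6,26.93,0,0],[1,11.6,26.93,0,0],[1,11.6,26.93,0,0],[1,11.6,26.93,0,0],[1,11.6,26.93,0,0],[1,11.6,26.93,0,0],[1,11.6,26.93,0,0],[1,11.6,26.93,0,0],[1,0,0,0,0],[1,0,0,0,0]]]}}

```text
clock: 31.3
position: [624.5, 40.7, 127.0]
ee_rot: [0.99, -0.14, -0.001, 0.0]
contact_force: [-0.1, -0.0, -3.3]
gripper_width: 59.0
grasp_force: 66.1
```

{"api": "drive_tool", "payload": {"plan": [[[1,0,0,-15,0],[1,0,0,-20,0],[1,0,0,-20,0],[1,0,0,-12,0],[1,0,0,-8,0],[1,0,0,-6,0],[1,0,0,-4,0],[1,0,0,-2,0],[1,0,0,0,0],[1,0,0,0,0]]]}}

```text
clock: 32.13
position: [625.9, 39.4, 41.9]
ee_rot: [0.99, -0.141, 0.001, -0.0]
contact_force: [-0.8, 0.0, -2.9]
gripper_width: 58.6
grasp_force: 66.1
```

{"api": "drive_tool", "payload": {"plan": [[[1,0,0,-1,0],[1,0,0,0,0],[-1,0,0,0,0],[-1,0,0,0,0],[-1,0,0,0,0],[-1,0,0,0,0],[-1,0,0,0,0],[-1,0,0,20,0],[-1,0,0,35,0],[-1,0,0,35,0],[-1,0,0,30,0],[-1,0,0,0,0]]]}}

```text
clock: 33.13
position: [629.8, 39.7, 168.1]
ee_rot: [0.99, -0.141, 0.007, -0.002]
contact_force: [0.4, 0.1, 1.3]
gripper_width: 85.2
grasp_force: 0.0
```

{"api": "drive_tool", "payload": {"plan": [[[-1,-5.4,-29.6,0,0],[-1,-5.4,-29.6,0,0],[-1,-5.4,-29.6,0,0],[-1,-5.4,-29.6,0,0],[-1,-5.4,-29.6,0,0],[-1,-5.4,-29.6,0,0],[-1,-5.4,-29.6,0,0],[-1,-5.4,-29.6,0,0],[-1,-5.4,-29.6,0,0],[-1,-5.4,-29.6,0,0],[-1,-5.4,-29.6,0,0],[-1,-5.4,-29.6,0,0],[-1,0,0,0,0],[-1,0,0,0,0]]]}}

```text
clock: 34.3
position: [559.8, -317.3, 159.3]
ee_rot: [0.99, -0.143, -0.0, -0.0]
contact_force: [-0.3, 0.6, -0.3]
gripper_width: 85.5
grasp_force: 0.0
```

```bash
cat >> h.py <<'E'
def cmp(c,lo,hi,r):
    for n in('scene','top'):
        X0=np.load(n+'0.npz')['X'];_,X=cloud(n)
        o=[]
        for A in(X0,X):
            q=A[(A[...,2]>lo)&(A[...,2]<hi)&(np.hypot(A[...,0]-c[0],A[...,1]-c[1])<r)]
            o+=[len(q),q.mean(0).round(1) if len(q) else None]
        print(n,o)
E
python3 - <<'E'
from h import *
cmp((625,39),102,122,42)
s=read_state();print(s['position'])
im,X=cloud('scene')
for c,lo in(((560.5,-316),86),((389,-306),80)):
    q=X[(X[...,2]>lo)&(X[...,2]<lo+14)&(np.hypot(X[...,0]-c[0],X[...,1]-c[1])<40)];print(q.mean(0).round(1),len(q))
E
```

```text
scene [453, array([627.5,  34.6, 109.9]), 452, array([628.1,  34.4, 109.9])]
top [460, array([625.2,  40.5, 112.8]), 462, array([625.4,  40.3, 112.8])]
[ 560.45101576 -315.52832423  159.76999514]
[ 564.1 -318.4   92.4] 346
[ 390.7 -307.1   86.1] 110
```

The large barrel is back within about 1 mm of its start. Medium barrel next.

{"api": "drive_tool", "payload": {"plan": [[[-1,0,0,-25,0],[-1,0,0,-25,0],[-1,0,0,-25,0],[-1,0,0,-20,0],[-1,0,0,-20,0],[-1,0,0,-17,0],[-1,0,0,0,0],[-1,0,0,0,0],[1,0,0,0,0],[1,0,0,0,0],[1,0,0,0,0],[1,0,0,0,0],[1,0,0,0,0],[1,0,0,0,0]]]}}

```text
clock: 35.62
position: [561.5, -316.4, 29.8]
ee_rot: [0.99, -0.141, 0.001, 0.0]
contact_force: [0.6, 0.4, 6.3]
gripper_width: 42.7
grasp_force: 61.3
```

{"api": "drive_tool", "payload": {"plan": [[[1,0,0,10,0],[1,0,0,25,0],[1,0,0,30,0],[1,0,0,25,0],[1,3.95,27.9,0,0],[1,3.95,27.9,0,0],[1,3.95,27.9,0,0],[1,3.95,27.9,0,0],[1,3.95,27.9,0,0],[1,3.95,27.9,0,0],[1,3.95,27.9,0,0],[1,3.95,27.9,0,0],[1,3.95,28,0,0],[1,0,0,0,0],[1,0,0,0,0]]]}}

```text
clock: 36.87
position: [595.5, -63.3, 117.8]
ee_rot: [0.99, -0.14, -0.001, -0.0]
contact_force: [0.3, -1.1, -1.1]
gripper_width: 42.1
grasp_force: 61.6
```

{"api": "drive_tool", "payload": {"plan": [[[1,0,0,-15,0],[1,0,0,-20,0],[1,0,0,-15,0],[1,0,0,-12,0],[1,0,0,-6,0],[1,0,0,-5,0],[1,0,0,-3,0],[1,0,0,-1,0],[1,0,0,0,0],[1,0,0,0,0]]]}}

```text
clock: 37.7
position: [596.6, -64.8, 41.9]
ee_rot: [0.99, -0.141, 0.001, -0.0]
contact_force: [-0.2, 0.6, 0.3]
gripper_width: 42.3
grasp_force: 61.7
```

{"api": "drive_tool", "payload": {"plan": [[[1,0,0,-1,0],[1,0,0,0,0],[-1,0,0,0,0],[-1,0,0,0,0],[-1,0,0,0,0],[-1,0,0,0,0],[-1,0,0,0,0],[-1,0,0,20,0],[-1,0,0,35,0],[-1,0,0,35,0],[-1,0,0,30,0],[-1,0,0,0,0]]]}}

```text
clock: 38.7
position: [600.5, -64.9, 167.8]
ee_rot: [0.99, -0.141, 0.007, -0.001]
contact_force: [0.7, 0.3, 0.7]
gripper_width: 85.4
grasp_force: 0.0
```

{"api": "drive_tool", "payload": {"plan": [[[-1,-17.25,-20.1,0,0],[-1,-17.25,-20.1,0,0],[-1,-17.25,-20.1,0,0],[-1,-17.25,-20.1,0,0],[-1,-17.25,-20.1,0,0],[-1,-17.25,-20.1,0,0],[-1,-17.25,-20.1,0,0],[-1,-17.25,-20.1,0,0],[-1,-17.25,-20.1,0,0],[-1,-17.25,-20.1,0,0],[-1,-17.25,-20.1,0,0],[-1,-17.25,-20.1,0,0],[-1,0,0,0,0],[-1,0,0,0,0]]]}}

```text
clock: 39.87
position: [388.3, -306.7, 160.0]
ee_rot: [0.99, -0.143, 0.0, -0.0]
contact_force: [-0.3, 0.4, 0.2]
gripper_width: 85.5
grasp_force: 0.0
```

Run:
```python
from h import *
cmp((596,-65),97,117,34)
print(read_state()['position'])
```

```text
scene [275, array([598.6, -68.5, 103.8]), 277, array([599.2, -68.8, 103.8])]
top [245, array([596.1, -63.4, 106.6]), 251, array([596.6, -63.6, 106.5])]
[ 389.33876161 -305.82580131  160.05481553]
```

{"api": "drive_tool", "payload": {"plan": [[[-1,0,0,-25,0],[-1,0,0,-30,0],[-1,0,0,-25,0],[-1,0,0,-25,0],[-1,0,0,-20,0],[-1,0,0,-15,0],[-1,0,0,0,0],[-1,0,0,0,0],[1,0,0,0,0],[1,0,0,0,0],[1,0,0,0,0],[1,0,0,0,0],[1,0,0,0,0],[1,0,0,0,0],[1,0,0,0,0]]]}}

```text
clock: 41.22
position: [389.5, -306.2, 20.9]
ee_rot: [0.99, -0.141, 0.001, 0.0]
contact_force: [-0.0, 1.6, 5.5]
gripper_width: 26.4
grasp_force: 58.7
```

{"api": "drive_tool", "payload": {"plan": [[[1,0,0,10,0],[1,0,0,25,0],[1,0,0,30,0],[1,0,0,25,0],[1,11,22.2,0,0],[1,11,22.2,0,0],[1,11,22.2,0,0],[1,11,22.2,0,0],[1,11,22.2,0,0],[1,11,22.2,0,0],[1,11,22.2,0,0],[1,11,22.2,0,0],[1,11,22.2,0,0],[1,11,22.2,0,0],[1,11,22.2,0,0],[1,11,22.2,0,0],[1,11,22.2,0,0],[1,11,22.2,0,0],[1,0,0,0,0],[1,0,0,0,0]]]}}

```text
clock: 42.88
position: [543.0, 5.7, 109.5]
ee_rot: [0.99, -0.141, -0.001, 0.0]
contact_force: [-0.2, 0.1, -1.1]
gripper_width: 26.6
grasp_force: 59.2
```

{"api": "drive_tool", "payload": {"plan": [[[1,0,0,-15,0],[1,0,0,-20,0],[1,0,0,-15,0],[1,0,0,-12,0],[1,0,0,-6,0],[1,0,0,-5,0],[1,0,0,-3,0],[1,0,0,-1,0],[1,0,0,0,0],[1,0,0,0,0]]]}}

```text
clock: 43.72
position: [543.5, 4.9, 33.7]
ee_rot: [0.99, -0.141, 0.001, -0.0]
contact_force: [-0.6, -0.1, -0.5]
gripper_width: 26.4
grasp_force: 59.2
```

Release, rise and back off so both cameras can check everything.

{"api": "drive_tool", "payload": {"plan": [[[1,0,0,-1,0],[1,0,0,0,0],[-1,0,0,0,0],[-1,0,0,0,0],[-1,0,0,0,0],[-1,0,0,0,0],[-1,0,0,0,0],[-1,0,0,20,0],[-1,0,0,35,0],[-1,0,0,35,0],[-1,0,0,35,0],[-1,-10,-25,0,0],[-1,-10,-25,0,0],[-1,-10,-25,0,0],[-1,-10,-25,0,0],[-1,-10,-25,0,0],[-1,-10,-25,0,0],[-1,0,0,0,0],[-1,0,0,0,0],[-1,0,0,0,0]]]}}

```text
clock: 45.38
position: [483.1, -145.2, 157.1]
ee_rot: [0.99, -0.142, 0.0, -0.0]
contact_force: [-1.1, 0.5, -0.0]
gripper_width: 85.7
grasp_force: 0.0
```

Run:
```python
from h import *
for c,lo,r in(((542,5),91,25),((596,-65),97,34),((625,39),102,42),((720,-220),30,45)): cmp(c,lo,lo+20,r)
im,X=cloud('top'); z=np.load('top0.npz'); a=(X[...,1]>100)&(X[...,1]<220)&(X[...,0]>640)
for A in(z['X'],X):
    q=A[(A[...,2]>55)&(A[...,2]<80)&(A[...,1]>100)&(A[...,1]<260)&(A[...,0]>620)&(A[...,0]<800)]; print('tube',len(q),q.mean(0))
# prism vs yellow pad in both views
for n in('scene','top'):
    im,X=cloud(n); i0=np.load(n+'0.npz')['im'].astype(int); d=np.abs(im.astype(int)-i0).max(2)
    w=(np.hypot(X[...,0]-470,X[...,1]-291)<42)&(X[...,2]>27)
    P=bp(n,np.argwhere(w)[:,::-1].astype(float),38); r=cv2.minAreaRect(P[:,:2].astype(np.float32)); print(n,w.sum(),np.round(r[0],1),np.round(r[1],1),X[w].mean(0).round(1),X[w][:,2].max())
```

```text
scene [105, array([544.1,   2.9,  97.6]), 107, array([544.4,   2.5,  97.4])]
top [105, array([542.5,   7.2, 100.4]), 0, None]
scene [275, array([598.6, -68.5, 103.8]), 273, array([599.2, -68.6, 103.8])]
top [245, array([596.1, -63.4, 106.6]), 240, array([597.4, -63.8, 106.7])]
scene [453, array([627.5,  34.6, 109.9]), 447, array([627.8,  34.4, 109.8])]
top [460, array([625.2,  40.5, 112.8]), 463, array([625.4,  40.2, 112.7])]
scene [244, array([ 729.5, -221.2,   40.3]), 243, array([ 729.3, -221.2,   40. ])]
top [131, array([ 731.3, -217.7,   42.5]), 127, array([ 730.7, -217.3,   42.6])]
tube 86 [749.77201312 182.59578115  67.47469076]
tube 88 [750.36637457 182.45386746  67.06203295]
scene 175 [466.3 287.3] [41.8 70. ] [474.6 282.4  42.3] 56.92712592379788
top 187 [468.9 284. ] [54.5 35.8] [470.6 289.5  48.8] 62.17664276820215
```

```bash
python3 -c "
from bench import *
print(job_done())"
```

```text
the job is handed in; nothing more can be done
None
```

The job is handed in at about 45 s on the robot's clock: by the camera checks the prism is upright on the stage about 5 mm from its centre, all three barrels are back in their bays within about 1.5 mm, and the hood and tube have not moved; my first prism grip closed above its ridge without moving it, and I viewed 16 pictures where the limit was 14.

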